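# Load two steel capsules into the sprung capsule feeder

## Robot

A 6-joint arm with a two-finger parallel gripper is mounted at the origin on the work surface. World frame = base frame: x ahead of the robot, y to its left, z up, the work surface at z = 0. Lengths are in mm, angles in rad, forces in N, time in s.
With the tool pointing down it reaches from about 400 to 825 mm from the base axis. Payload 7 kg.
Tool frame: the origin (TCP) lies at the very end of the fingers, on their centre line; the grasp point (between the pads) lies 19 mm behind it; z points along the fingers, y is the direction in which the jaws open and shut (so a half turn about z gives the same grasp; the last joint's range is limited). The gripper opens to 88 mm and grips with 3 to 60 N. Pads are 19 mm wide; open, the fingers measure 130 mm over their backs; the gripper's body (78 mm by 193 mm) begins 47 mm behind the grasp point.
Start: joints at [1.56, 0.359, 0.012, 0, -1.224, -0.288], TCP at [198.711, 645.065, 226.561] pointing down, gripper open.
Joint ranges: [-3.07, 3.07], [-1.43, 2.12], [-1.02, 1.25], [-3.03, 1.67], [-3.05, -0], [-3.03, 3.03]. Speed limits (rad/s): [2.39, 2.39, 3.01, 3.14, 3.14, 3.14].

## Interface

Orientations are given as a unit quaternion [x, y, z, w].
In Python, from plant import bot gives the robot as it stands. Calls block until the motion is done:
- bot.move_ptp(position, orientation): joint-space move of the TCP to a pose.
- bot.line_to(position, velocity=150, ori=None): straight line of the TCP; ori=None keeps the orientation; velocity is the mean speed in mm/s.
- bot.move_joints(angles): joint-space move.
- bot.move_gripper(opening, force=None): finger opening in mm; force is the grip in N (None keeps the last); returns when the fingers have stopped.
- bot.pause(seconds).
- bot.solve_ik(position, orientation): joint angles nearest the present ones, or None.
- bot.read_state(): the state.
- bot.camera(name): name is "side" or "top"; returns the picture (400x640x3 uint8, red, green, blue); there is no depth.
- bot.get_calibration(name): a dict with "fx", "fy", "cx", "cy" (pixels), "distortion" ([k1, k2, p1, p2, k3] as OpenCV has them; the pictures are not rectified), "view" (4x4, takes a point from world to camera coordinates). Camera axes: x right, y up, looking along -z (the intrinsics and any distortion apply to the point x, -y, -z); pixel columns grow to the right and rows downward; lengths in mm; the calibration is good to about 2 mm. A picture is of the moment at which its call begins. get_calibration takes no time and is no camera call.
A pose or a line that the arm cannot do raises bot.Unreachable and nothing moves.
- bot.close_job(): hands the job in, once; it reports no verdict.
The state is a dict: "t": time; "joint_pos": joint angles; "qvel": joint speeds; "tau": joint torques, N m; "tcp_pos": TCP position; "eef_rot": TCP orientation; "contact_force": force on the tool from outside, world axes, zero at the start; "moment": the same for the moment, N m; "width": finger opening in mm.
Only numpy, scipy, OpenCV 4.12 (cv2) and the standard library are available. Lean on these libraries where they do the work, as an engineer would, in place of code of your own. Each camera call takes 0.05 s, during which the arm holds its last target.

## Task

Load the two round steel coffee capsules into the spring-loaded capsule feeder: set one upright in the feeder's mouth, press it down with the closed fingertips until it has gone fully past the two sprung catches and they hold it in, then load the other one on top of it in the same way. Press slowly and gently, never harder than about 25 N: the magazine has little spare room once it is full, and the stack must not be rammed against its bottom. Leave both capsules latched inside and do not shift the other things on the counter.

Things in the scene. Friction and masses are not known exactly. Their poses are not given: they have to be found in the camera images.
- feeder: Capsule feeder, fixed to the counter: dark base plate 130 x 110 x 12 mm, a post 60 mm behind the bore axis (+x, top at 112 mm), and clamped to it an open aluminium magazine: four upright wall strips round a vertical bore. Origin on the bore axis at counter level, z up. The whole magazine is clamped higher by j, 0 to 24 mm, different each time; no listed pose shows j: find it by feel.
- mouth (a point): Point on the bore axis, fixed to the feeder's post, 125 mm above the counter: the magazine's rim is j above it. Funnel 6 mm deep, about 66 mm across at the rim, then bore 53 mm across. A capsule set in the mouth comes to rest on the catches' ramps, its underside about 16 mm below the rim, its top felt (at 2 to 3 N) at 143 to 146 mm + j.
- catch_line (a point): Point on the axis 102 mm above the counter; the flat underside of the two catch hooks is j above it. Catches: sprung steel, 18 mm wide, on the bore's +y and -y sides, 43 mm apart when shut, ramps on top. Pressing a capsule down takes 5 to 20 N in all; the catches snap shut over it once its top is below the hooks, 41 to 44 mm below where it was first felt. Let go sooner, it springs back up.
- bottom (a point): Point on the axis 26 mm above the counter; the rigid bottom stop (lowest place of the follower's upper face) is j above it. The black follower plate is pushed up by a spring (5 to 8 N), so capsules inside bear up on the hooks: the top one's underside ends 66 mm + j above the counter, the lower one's 30 mm + j. With both in, only 4 mm of travel is left below the latching point.
- capsule_a: Refillable coffee capsule: plain steel cylinder, 50 mm diameter, 36 mm tall, 50 to 100 g, two thin dark grooves round its side, flat top and bottom (alike). Origin at the centre of its underside, z along its axis. Starts upright on the counter to the left of the feeder (+y). Hold it by its upper half, so that the fingertips stay above the mouth's rim when its lower 16 mm go into the mouth.
- capsule_b: The second capsule, the same as capsule_a; either may be loaded first.
- tamper: Bystander: steel coffee tamper, 56 mm diameter, 74 mm tall, with a knob handle; stands among the capsules. Origin at the centre of its underside.
- cup: Bystander: white espresso cup, 62 mm across, 55 mm tall; stands among the capsules. Origin at the centre of its underside.
- pitcher: Bystander: steel milk pitcher, 84 mm across, 100 mm tall, handle at its +y. Origin at the centre of its underside.
- portafilter: Bystander: portafilter lying flat, 70 mm head at the origin, black handle reaching 190 mm along its +x, 30 mm high.
Things that resemble listed ones, but are neither listed nor needed, are in the scene too. What is shaped like the feeder but purple is not meant.

How it is judged (in metres and radians):
On the way:
1. one capsule is latched upright inside the magazine, let go, while the other is still outside (((z of capsule_a in the frame of feeder below 0.093 m and horizontal distance between capsule_a and feeder below 0.006 m and contact force between the fingers and capsule_a below 0.1 N and horizontal distance between capsule_b and feeder above 0.05 m) or (z of capsule_b in the frame of feeder below 0.093 m and horizontal distance between capsule_b and feeder below 0.006 m and contact force between the fingers and capsule_b below 0.1 N and horizontal distance between capsule_a and feeder above 0.05 m))), for 0.3 s.
At the end, for the whole second after the job is handed in: Both capsules are at rest in the magazine, one on the other, below the catches: undersides less than 93 mm and (the lower one) less than 57 mm above the counter, axes within 6 mm of the bore axis and within 0.12 rad of upright (z of each of capsule_a, capsule_b in the frame of feeder below 0.093 m and z of any of capsule_a, capsule_b in the frame of feeder below 0.057 m and horizontal distance between each of capsule_a, capsule_b and feeder below 0.006 m and angle between the z axis of each of capsule_a, capsule_b and the z axis of feeder, either way round below 0.12 rad and linear speed of each of capsule_a, capsule_b below 0.02 m/s); the robot touches nothing.
It fails at once if a capsule already below the mouth (underside less than 95 mm up) is pressed by the fingers with over 30 N ((contact force between the fingers and capsule_a above 30 N and z of capsule_a in the frame of feeder below 0.095 m and horizontal distance between capsule_a and feeder below 0.01 m) or (contact force between the fingers and capsule_b above 30 N and z of capsule_b in the frame of feeder below 0.095 m and horizontal distance between capsule_b and feeder below 0.01 m)).
It fails at once if the feeder is struck or loaded with over 70 N of contact forces in all (a loaded one carries about 16 N by itself) (contact force between feeder and anything else above 70 N).
It fails at once if a bystander is shifted by more than 30 mm (distance of any of tamper, cup, pitcher, portafilter from where it was at the start of the episode above 0.03 m).
It also fails if it takes over 70 s, if anything falls off the work surface, if the arm or the gripper's body presses on something with over 40 N, if the wrist force passes 120 N, or if a joint passes its speed limit or range.

## Working session

There is one attempt and no reset: what is moved stays moved. The work goes in short steps, each a Python script; the robot and the scene stay as the last script left them, time stands still between calls to the robot, and variables do not carry over. Pictures are saved under pics/ and viewed, and the job is handed in when it is done.

```bash
ls; mkdir -p pics; python3 - <<'E'
from plant import bot
import cv2,numpy as np
np.set_printoptions(precision=3,suppress=True)
for n in ("top","side"):
    im=bot.camera(n); cv2.imwrite(f"pics/{n}0.png",im[:,:,::-1])
    c=bot.get_calibration(n); print(n,{k:np.array(v) for k,v in c.items()})
s=bot.read_state(); print(s)
E
```

```text
pics
top {'fx': array(430.584), 'fy': array(430.584), 'cx': array(316.189), 'cy': array(193.422), 'distortion': array([-0.041,  0.   ,  0.   ,  0.   ,  0.   ]), 'view': array([[   -0.025,    -1.   ,    -0.016,   -63.71 ],
       [    0.999,    -0.026,     0.046,  -478.622],
       [   -0.046,    -0.015,     0.999, -1207.048],
       [    0.   ,     0.   ,     0.   ,     1.   ]])}
side {'fx': array(372.263), 'fy': array(372.263), 'cx': array(311.065), 'cy': array(190.857), 'distortion': array([-0.031,  0.   ,  0.   ,  0.   ,  0.   ]), 'view': array([[   0.972,   -0.234,    0.011, -494.829],
       [   0.141,    0.622,    0.77 ,  -90.225],
       [  -0.187,   -0.747,    0.637, -930.131],
       [   0.   ,    0.   ,    0.   ,    1.   ]])}
{'t': 0.1, 'joint_pos': array([ 1.56 ,  0.359,  0.011, -0.   , -1.224, -0.288]), 'qvel': array([ 0.001, -0.001,  0.001,  0.002,  0.002, -0.   ]), 'tau': array([ -0.001, -58.416,  29.375,   7.016,   0.01 ,  -0.   ]), 'tcp_pos': array([198.604, 644.667, 225.738]), 'eef_rot': array([ 0.989, -0.149, -0.   ,  0.001]), 'contact_force': array([-0.234,  0.499,  0.045]), 'moment': array([-0.051, -0.016, -0.041]), 'width': 87.64103446802153}
```

View pics/top0.png

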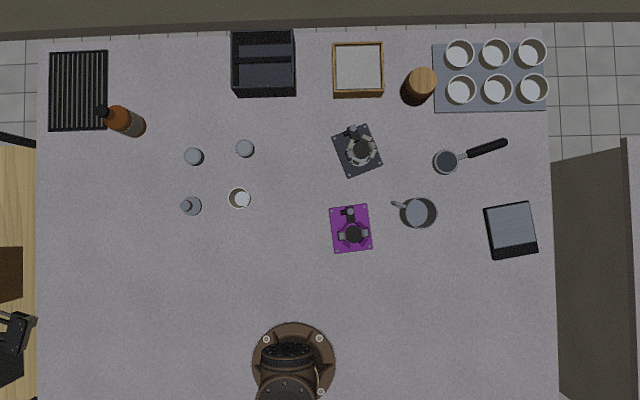

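View pics/side0.png

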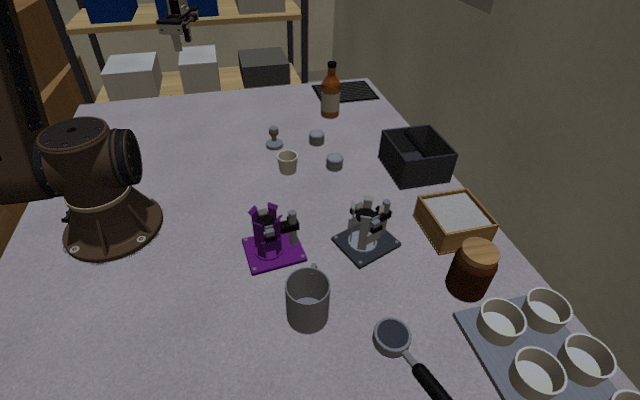

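```bash
cat > h.py <<'E'
from plant import bot
import cv2,numpy as np
np.set_printoptions(precision=3,suppress=True)
def cal(n):
    c=bot.get_calibration(n)
    K=np.array([[c['fx'],0,c['cx']],[0,c['fy'],c['cy']],[0,0,1]],float)
    return K,np.array(c['distortion'],float),np.array(c['view'],float)
def ray(n,px):
    K,d,V=cal(n)
    u=cv2.undistortPoints(np.array(px,float).reshape(-1,1,2),K,d).reshape(-1,2)
    dc=np.c_[u[:,0],-u[:,1],-np.ones(len(u))]
    R,t=V[:3,:3],V[:3,3]
    return -R.T@t, dc@R
def onz(n,px,z):
    o,d=ray(n,px); s=(z-o[2])/d[:,2]; return o+d*s[:,None]
def proj(n,P):
    K,d,V=cal(n); P=np.atleast_2d(np.array(P,float))
    c=P@V[:3,:3].T+V[:3,3]; c=c*[1,-1,-1]
    return cv2.projectPoints(c,np.zeros(3),np.zeros(3),K,d)[0].reshape(-1,2)
def crop(im,x,y,w,h,s,name):
    cv2.imwrite(name,cv2.resize(im[y:y+h,x:x+w,::-1],None,fx=s,fy=s,interpolation=cv2.INTER_CUBIC))
E
python3 - <<'E'
from h import *
t=cv2.imread("pics/top0.png")[:,:,::-1]; s=cv2.imread("pics/side0.png")[:,:,::-1]
a=cv2.resize(t[115:185,325:395],None,fx=6,fy=6,interpolation=cv2.INTER_CUBIC)
b=cv2.resize(t[135:220,170:260],None,fx=4.2,fy=4.94,interpolation=cv2.INTER_CUBIC)
cv2.imwrite("pics/c1.png",np.hstack([a,b[:420,:378]])[:,:,::-1])
crop(s,250,110,160,155,4,"pics/c2.png")
print(onz("top",[[194,157],[245,148],[190,205],[239,198]],36), onz("top",[[357,151]],12))
E
```

```text
[[586.6   263.65   36.   ]
 [607.771 119.525  36.   ]
 [452.388 276.415  36.   ]
 [468.443 138.599  36.   ]] [[ 594.164 -194.458   12.   ]]
```

View pics/c1.png

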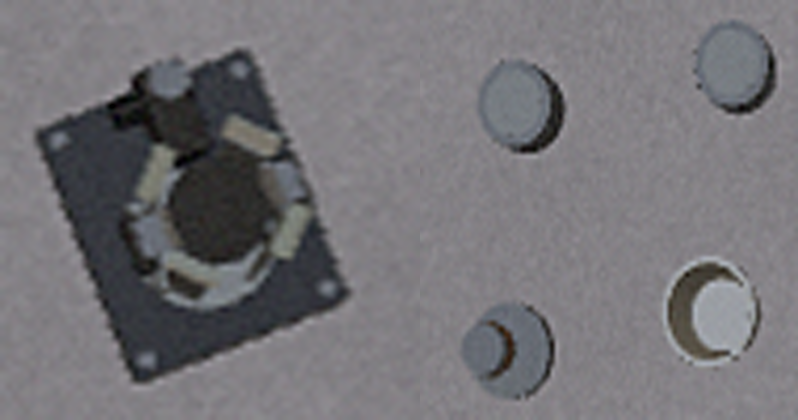

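View pics/c2.png

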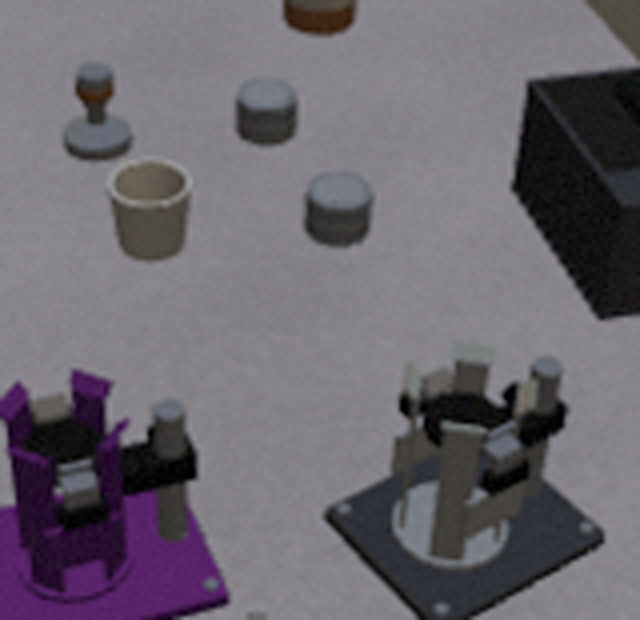

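```bash
python3 - <<'E'
from h import *
C=np.array([(38,132),(247,48),(350,295),(138,382)])/6+[325,115]
P=onz("top",C-0.4,12); print(P); print(np.linalg.norm(P-np.roll(P,-1,0),axis=1), P.mean(0))
ex=(P[0]+P[1]-P[2]-P[3])[:2]; ex/=np.linalg.norm(ex); yaw=np.arctan2(ex[1],ex[0]); print("yaw",yaw)
post=onz("top",np.array([[168,78]])/6+[324.6,114.6],112)[0]; print("post",post,"bore",post[:2]-60*ex)
# side view post top (546,368)/4
ps=onz("side",np.array([[546,368]])/4+[250,110],112)[0]; print("post side",ps,"bore",ps[:2]-60*ex)
# plate ring in side view
print("ring side", onz("side",np.array([[451,524]])/4+[250,110],13))
# capsules
t=cv2.imread("pics/top0.png").astype(float); 
for n,roi in (("top",[(175,142,36,30),(228,134,36,30)]),("side",[(300,124,36,26),(318,146,36,30)])):
    im=cv2.imread(f"pics/{n}0.png")
    bgm=im.astype(int)
    for x,y,w,h in roi:
        r=bgm[y:y+h,x:x+w]; d=r[:,:,0]-r[:,:,2] ; v=r.max(2)
        hsv=cv2.cvtColor(im[y:y+h,x:x+w],cv2.COLOR_BGR2HSV)
        # top face: bluish-green vs purple-grey background: G-R
        g=cv2.GaussianBlur(im[y:y+h,x:x+w],(3,3),0).astype(int); m=((g[:,:,1]-g[:,:,2])>3)&(g.max(2)>95)
        nl,l,st,ce=cv2.connectedComponentsWithStats(m.astype(np.uint8))
        k=1+np.argmax(st[1:,4]); print(n,st[k],ce[k]+[x,y], onz(n,[ce[k]+[x,y]],36))
E
```

```text
[[ 637.316 -121.716   12.   ]
 [ 674.805 -221.834   12.   ]
 [ 555.909 -266.682   12.   ]
 [ 517.374 -165.618   12.   ]]
[106.907 127.073 108.162 127.725] [ 596.351 -193.963   12.   ]
yaw 0.3557807301937474
post [ 641.605 -176.609  112.   ] bore [ 585.363 -197.509]
post side [ 640.665 -179.837  112.   ] bore [ 584.422 -200.737]
ring side [[ 588.089 -196.518   13.   ]]
top [  9   6  17  16 200] [192.08  155.535] [[590.888 269.053  36.   ]]
top [  8   6  16  16 192] [243.552 147.365] [[609.676 123.562  36.   ]]
side [11  7 12  6 58] [316.121 133.379] [[590.656 269.476  36.   ]]
side [10  8 14  7 81] [334.321 157.025] [[610.456 124.992  36.   ]]
```

```bash
cat >> h.py <<'E'
from scipy.spatial.transform import Rotation as Ro
YAW=0.356; BORE=np.array([586.,-198.5]); CA=(590.8,269.3); CB=(610.,124.3)
def q(a=YAW):
    c,s=np.cos(a),np.sin(a)
    return Ro.from_matrix(np.array([[-s,c,0],[c,s,0],[0,0,-1.]])).as_quat()
def st(m=""):
    s=bot.read_state(); print(m,"t",round(s['t'],2),"tcp",s['tcp_pos'],"F",s['contact_force'],"w",round(s['width'],2)); return s
E
python3 - <<'E'
from h import *
for z in (105,115,125,137): print(z,onz("top",np.array([[219,210.5]])/6+[324.6,114.6],z))
for a in (YAW,YAW+np.pi):
    for p in ((*CA,20),(*CB,20),(*BORE,150),(*BORE,100)): print(a,bot.solve_ik(p,q(a)))
Q=q(YAW+np.pi) if bot.solve_ik((*CB,150),q(YAW+np.pi)) is not None and np.abs(bot.solve_ik((*CB,150),q(YAW+np.pi))-bot.read_state()['joint_pos']).max()<np.abs(bot.solve_ik((*CB,150),q(YAW))-bot.read_state()['joint_pos']).max() else q()
print(Q)
bot.move_ptp((*CB,140),Q); st("above")
bot.line_to((*CB,40),120); st()
for n in ("top","side"):
    cv2.imwrite(f"pics/{n}1.png",bot.camera(n)[:,:,::-1])
im=cv2.imread("pics/side1.png")[:,:,::-1]; crop(im,230,60,200,150,4,"pics/c3.png")
E
```

```text
105 [[ 584.045 -197.626  105.   ]]
115 [[ 582.586 -196.706  115.   ]]
125 [[ 581.127 -195.785  125.   ]]
137 [[ 579.377 -194.681  137.   ]]
0.356 [ 0.728  0.506 -0.277  0.    -0.788  2.77 ]
0.356 [ 0.514  0.472 -0.341  0.    -0.758  2.983]
0.356 [-0.011  0.325 -0.221  0.    -1.024 -2.774]
0.356 [-0.011  0.373 -0.278  0.    -0.92  -2.774]
3.497592653589793 [ 0.728  0.506 -0.277  0.    -0.788 -0.372]
3.497592653589793 [ 0.514  0.472 -0.341  0.    -0.758 -0.158]
3.497592653589793 [-0.011  0.325 -0.221  0.    -1.024  0.367]
3.497592653589793 [-0.011  0.373 -0.278  0.    -0.92   0.367]
[ 0.821 -0.571  0.     0.   ]
above t 2.48 tcp [610.021 125.227 140.149] F [-0.472 -0.17  -0.567] w 87.43
 t 3.47 tcp [610.54  124.567  40.69 ] F [ 0.096 -0.296 -0.393] w 87.63
```

View pics/c3.png

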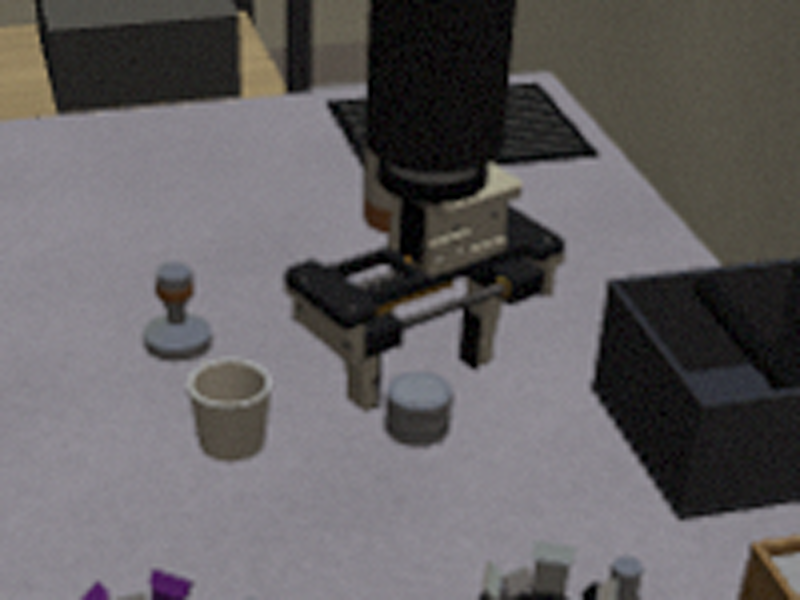

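```bash
sed -i 's/BORE=np.array.*; CA/BORE=np.array([585.5,-198.]); CA/' h.py; python3 - <<'E'
from h import *
Q=q(YAW+np.pi)
bot.line_to((*CB,20),60); st()
bot.move_gripper(40,15); s=st("grip")
bot.line_to((*CB,215),200); st("up")
bot.move_ptp((*BORE,215),Q); s=st("over")
print(s['moment'])
for n in ("top","side"):
    cv2.imwrite(f"pics/{n}2.png",bot.camera(n)[:,:,::-1])
im=cv2.imread("pics/side2.png")[:,:,::-1]; a=cv2.resize(im[110:270,300:460],None,fx=2.5,fy=2.5)
im=cv2.imread("pics/top2.png")[:,:,::-1]; b=cv2.resize(im[80:240,280:440],None,fx=2.5,fy=2.5)
cv2.imwrite("pics/c4.png",np.hstack([a,b])[:,:,::-1])
E
```

```text
t 4.05 tcp [609.717 124.087  19.405] F [-0.351  0.818 -0.553] w 87.63
grip t 4.75 tcp [610.015 124.301  20.117] F [-0.324  0.743  0.717] w 49.8
up t 5.88 tcp [609.213 124.071 213.634] F [ 0.355 -0.151 -1.447] w 49.69
over t 7.1 tcp [ 585.827 -197.187  214.8  ] F [ 0.252  0.752 -0.886] w 49.38
[ 0.115 -0.026 -0.015]
```

View pics/c4.png

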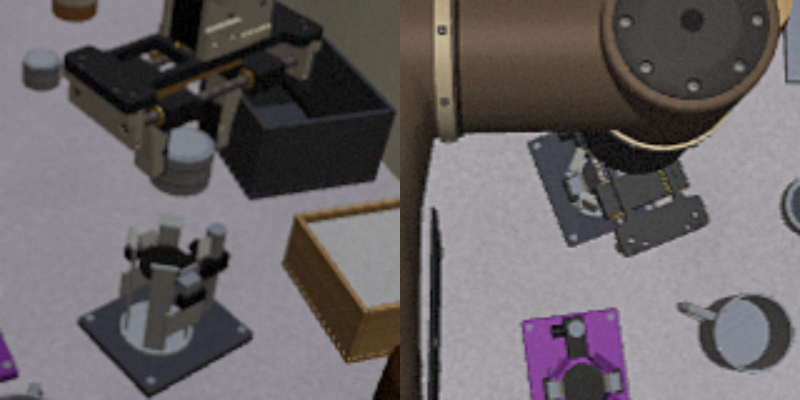

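```bash
python3 - <<'E'
from h import *
bot.line_to((*BORE,178),100); st()
bot.pause(0.1); f0=np.mean([ (bot.pause(0.02),bot.read_state()['contact_force'])[1] for _ in range(5)],0); print(f0)
z=176.
while z>127:
    z-=1.5
    bot.line_to((*BORE,z),25)
    s=bot.read_state(); f=s['contact_force']-f0
    if f[2]>1.2 or np.hypot(*f[:2])>2: print(z,round(s['t'],2),s['tcp_pos'],f)
    if f[2]>3.5: break
bot.pause(0.1); st("end")
E
```

```text
t 7.72 tcp [ 585.766 -197.8    178.098] F [ 0.083  0.57  -0.325] w 49.22
[-0.059  0.087 -1.141]
132.5 15.19 [ 585.564 -197.851  132.522] [0.091 1.337 1.739]
131.0 15.44 [ 585.578 -197.891  130.98 ] [0.081 1.738 2.232]
129.5 15.69 [ 585.545 -197.968  129.412] [-1.157  2.398  2.009]
128.0 15.94 [ 585.595 -198.124  127.926] [0.04  0.062 2.19 ]
126.5 16.19 [ 585.616 -198.071  126.531] [0.957 0.396 3.932]
end t 16.29 tcp [ 585.612 -198.05   126.537] F [-0.591  0.273  1.458] w 49.76
```

```bash
python3 - <<'E'
from h import *
im=bot.camera("side"); crop(im,300,130,130,140,4.2,"pics/c5.png"); st()
E
```

```text
t 16.34 tcp [ 585.593 -198.028  126.517] F [0.432 0.251 1.571] w 49.42
```

View pics/c5.png

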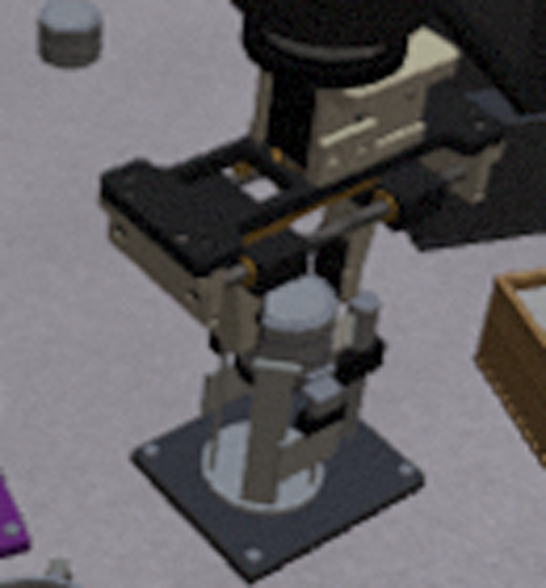

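```bash
cat > press.py <<'E'
from h import *
def press(zstart):
    bot.line_to((*BORE,zstart),150)
    bot.pause(0.15); f0=np.mean([ (bot.pause(0.02),bot.read_state()['contact_force'])[1] for _ in range(5)],0); print("f0",f0,"t",bot.read_state()['t'])
    z=zstart; felt=None; log=[]; 
    while z>95:
        z-=1.0 if felt else 1.0
        bot.line_to((*BORE,z),20 if not felt else 12)
        s=bot.read_state(); f=s['contact_force']-f0
        log.append((z,round(float(s['tcp_pos'][2]),1),round(float(f[2]),1),round(float(np.hypot(*f[:2])),1)))
        if felt is None and f[2]>2.2:
            bot.pause(0.05); s=bot.read_state(); f2=(s['contact_force']-f0)[2]
            if f2>1.2: felt=s['tcp_pos'][2]; print("felt",felt,f[2],f2)
        if f[2]>22: print("HARD",f); break
        if felt and felt-s['tcp_pos'][2]>=42.5: break
    print(log); st("end"); return felt,z,f0
E
python3 - <<'E'
from h import *
print(proj("side",[(*BORE,z) for z in (139,142,145,148)]))
bot.move_gripper(88); bot.pause(0.2); s=st("open")
bot.line_to((*BORE,190),250)
bot.move_gripper(0,10); st("closed")
im=bot.camera("side"); crop(im,300,130,130,140,4.2,"pics/c6.png")
E
```

```text
[[367.684 201.778]
 [367.835 200.731]
 [367.986 199.679]
 [368.138 198.623]]
open t 17.37 tcp [ 585.471 -197.997  126.494] F [-0.025  0.042 -0.188] w 87.43
closed t 19.19 tcp [ 585.501 -197.988  189.997] F [-0.017  0.914  0.361] w 0.05
```

View pics/c6.png

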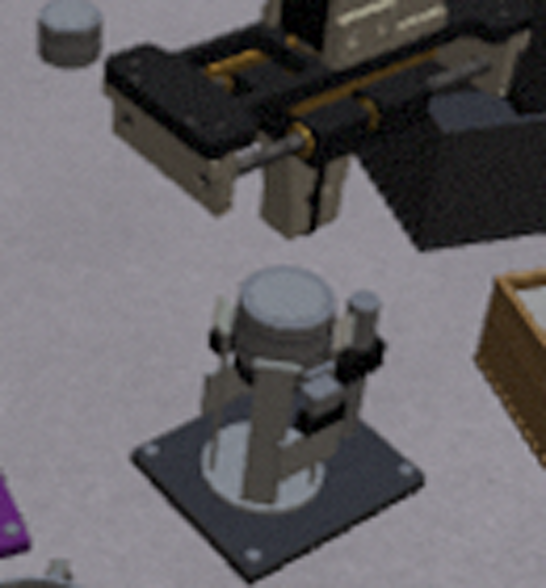

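The capsule sits upright in the mouth; its top centre at crop (286,297), i.e. side pixel (368,201), gives a top height of about 143 mm, so j is small. The fingers are closed above it. Next I press.

```bash
python3 - <<'E'
from press import *
r=press(155.); print(r)
E
```

```text
f0 [-0.081  0.024  0.012] t 19.8583
felt 142.34608784021503 2.344092354620157 2.51196961352864
[(154.0, 154.2, 0.5, 0.3), (153.0, 152.9, 0.5, 1.5), (152.0, 151.9, -0.3, 0.3), (151.0, 150.9, -0.4, 0.3), (150.0, 149.9, 0.4, 0.3), (149.0, 148.9, 0.1, 0.8), (148.0, 147.9, 0.4, 0.4), (147.0, 146.9, -0.1, 0.4), (146.0, 145.9, 0.7, 1.0), (145.0, 144.9, 0.1, 0.3), (144.0, 143.9, -0.3, 0.5), (143.0, 143.0, 0.8, 0.4), (142.0, 142.3, 2.3, 0.5), (141.0, 141.4, 5.0, 1.0), (140.0, 140.0, 2.8, 0.6), (139.0, 138.3, -0.5, 1.3), (138.0, 137.5, 0.9, 0.6), (137.0, 137.0, 1.0, 0.9), (136.0, 136.3, 4.1, 2.5), (135.0, 135.4, 4.7, 1.4), (134.0, 134.4, 5.3, 2.5), (133.0, 133.4, 5.6, 1.7), (132.0, 132.4, 4.6, 2.1), (131.0, 131.4, 4.9, 1.6), (130.0, 130.4, 5.8, 1.4), (129.0, 129.4, 5.3, 1.5), (128.0, 128.4, 4.5, 1.6), (127.0, 127.4, 5.8, 3.0), (126.0, 126.4, 5.8, 1.9), (125.0, 125.4, 4.7, 1.7), (124.0, 124.4, 6.0, 2.1), (123.0, 123.5, 5.6, 2.1), (122.0, 122.5, 6.2, 2.0), (121.0, 121.5, 6.0, 2.1), (120.0, 120.5, 6.2, 2.8), (119.0, 119.5, 6.1, 2.3), (118.0, 118.5, 6.0, 1.6), (117.0, 117.5, 4.8, 2.7), (116.0, 116.5, 6.3, 1.9), (115.0, 115.5, 5.5, 1.0), (114.0, 114.5, 6.8, 1.3), (113.0, 113.5, 5.7, 2.2), (112.0, 112.5, 5.8, 2.3), (111.0, 111.5, 5.8, 2.5), (110.0, 110.5, 6.8, 1.4), (109.0, 109.5, 6.6, 2.0), (108.0, 108.5, 5.6, 2.5), (107.0, 107.5, 5.9, 2.4), (106.0, 106.5, 6.2, 2.2), (105.0, 105.5, 6.5, 0.7), (104.0, 104.5, 6.0, 2.1), (103.0, 103.5, 6.8, 0.8), (102.0, 102.3, 5.7, 2.0), (101.0, 101.3, 6.3, 1.6), (100.0, 100.2, 4.1, 2.2), (99.0, 99.2, 4.7, 1.8)]
end t 33.91 tcp [ 585.582 -198.062   99.182] F [-1.774  0.601  4.69 ] w 0.52
(np.float64(142.34608784021503), 99.0, array([-0.081,  0.024,  0.012]))
```

```bash
python3 - <<'E'
from h import *
bot.line_to((*BORE,97.5),12); st("deep")
for z in np.arange(99,110,1.):
    bot.line_to((*BORE,z),30); s=bot.read_state(); print(z,s['tcp_pos'][2],s['contact_force'][2])
bot.line_to((*BORE,150),150); st()
im=bot.camera("side"); crop(im,300,130,130,140,4.2,"pics/c7.png")
E
```

```text
deep t 34.18 tcp [ 585.611 -198.024   97.672] F [-1.301  0.402  5.644] w 0.24
99.0 99.34101048039517 6.061332459252222
100.0 100.35204541774537 3.8431330551594614
101.0 101.33802658889485 6.051336031284997
102.0 102.36313765747191 5.230728263547072
103.0 102.97813190989238 3.04864948177559
104.0 103.65669811878321 0.17264346901411556
105.0 104.94909917905669 -0.34537993590771304
106.0 106.06765387349714 0.13385702308002165
107.0 107.10127225256491 -0.18789642930307288
108.0 108.09384535172234 0.43161855193344806
109.0 109.09989575926872 0.5054061767687357
 t 37.36 tcp [ 585.8   -197.988  150.739] F [-0.8    0.328 -0.854] w 0.45
```

View pics/c7.png

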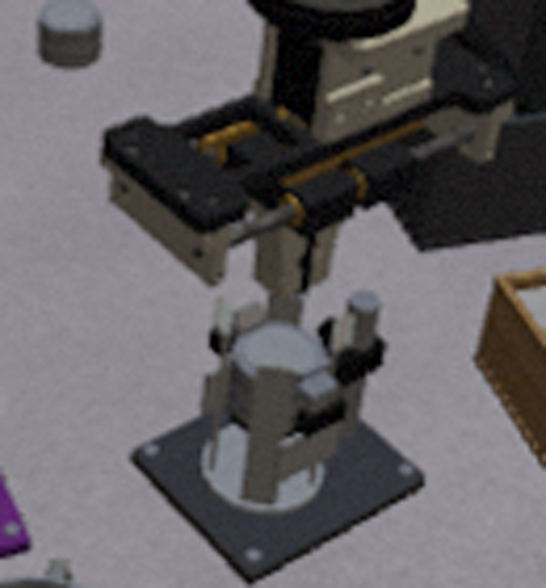

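Capsule B is latched: the top was held at 103.2 mm on the way up, so j ≈ 1 mm. The picture shows it below the hooks. Now I fetch A.

```bash
python3 - <<'E'
from h import *
Q=q(YAW+np.pi)
bot.line_to((*BORE,200),300)
bot.move_ptp((*CA,90),Q); bot.move_gripper(88); st()
bot.line_to((*CA,20),100)
bot.move_gripper(40,15); s=st("grip")
bot.line_to((*CA,190),250)
bot.move_ptp((*BORE,190),Q)
bot.line_to((*BORE,145),100); s=st("145")
for z in (138,135,133,131,129.5):
    bot.line_to((*BORE,z),25); s=st()
    if s['contact_force'][2]>5: break
im=bot.camera("side"); crop(im,300,130,130,140,4.2,"pics/c8.png")
E
```

```text
t 40.92 tcp [590.812 269.319  89.983] F [ 0.199  0.478 -0.347] w 87.61
grip t 42.47 tcp [590.804 269.316  20.121] F [-0.431 -0.11   1.412] w 49.51
145 t 45.61 tcp [ 585.87  -197.822  145.223] F [ 0.73   0.415 -0.904] w 49.47
 t 46.04 tcp [ 585.476 -198.024  138.012] F [ 0.362 -0.19   0.264] w 49.27
 t 46.31 tcp [ 585.353 -198.013  134.807] F [ 0.45  -0.795 -0.193] w 49.59
 t 46.56 tcp [ 585.423 -197.999  132.847] F [-0.51   0.919 -0.563] w 49.68
 t 46.81 tcp [ 585.686 -197.871  131.116] F [0.309 0.861 0.858] w 50.02
 t 47.06 tcp [ 585.872 -198.113  129.731] F [1.319 0.529 2.296] w 49.25
```

View pics/c8.png

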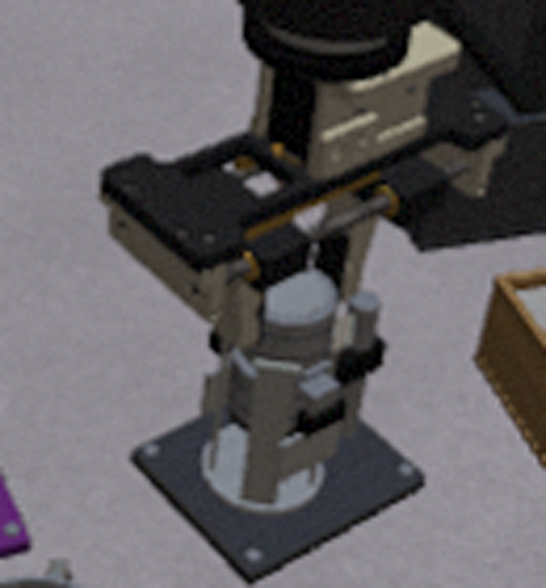

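```bash
python3 - <<'E'
from h import *
bot.move_gripper(88); st("open")
bot.line_to((*BORE,165),250)
bot.move_gripper(0,10)
im=bot.camera("side"); crop(im,300,130,130,140,4.2,"pics/c9.png")
bot.line_to((*BORE,150),150)
bot.pause(0.1); s=st("closed"); f0=np.mean([ (bot.pause(0.02),bot.read_state()['contact_force'])[1] for _ in range(3)],0)
zs=list(np.arange(148,143.9,-2))+list(np.arange(142.5,104.5,-1.5))+[103.5,102.5]
for z in zs:
    bot.line_to((*BORE,z),15); s=bot.read_state(); f=s['contact_force']-f0
    print((z,round(float(s['tcp_pos'][2]),1),round(float(f[2]),1)),end=" ")
    if f[2]>18: print("STOP"); break
st("end")
E
```

```text
open t 47.93 tcp [ 585.521 -197.981  129.514] F [-0.383 -0.699 -0.426] w 87.95
closed t 50.05 tcp [ 585.631 -198.082  150.333] F [ 0.267 -0.249  0.638] w 0.36
(np.float64(148.0), 148.1, -1.1) (np.float64(146.0), 146.1, 0.8) (np.float64(144.0), 144.5, 4.0) (np.float64(142.5), 143.1, 5.3) (np.float64(141.0), 141.4, 4.4) (np.float64(139.5), 139.5, 3.6) (np.float64(138.0), 138.4, 5.7) (np.float64(136.5), 137.0, 6.8) (np.float64(135.0), 135.6, 7.7) (np.float64(133.5), 134.2, 7.6) (np.float64(132.0), 132.7, 7.1) (np.float64(130.5), 131.2, 6.5) (np.float64(129.0), 129.7, 7.8) (np.float64(127.5), 128.2, 8.3) (np.float64(126.0), 126.7, 6.9) (np.float64(124.5), 125.2, 6.6) (np.float64(123.0), 123.7, 8.7) (np.float64(121.5), 122.3, 8.0) (np.float64(120.0), 120.7, 9.0) (np.float64(118.5), 119.3, 8.4) (np.float64(117.0), 117.8, 8.1) (np.float64(115.5), 116.3, 9.2) (np.float64(114.0), 114.8, 8.5) (np.float64(112.5), 113.3, 8.5) (np.float64(111.0), 111.8, 8.9) (np.float64(109.5), 110.3, 10.3) (np.float64(108.0), 108.8, 8.7) (np.float64(106.5), 107.3, 8.6) (np.float64(105.0), 105.9, 9.9) (103.5, 104.3, 8.3) (102.5, 103.1, 7.4) end t 57.95 tcp [ 585.733 -198.138  103.14 ] F [-0.974  0.549  7.342] w 0.23
```

View pics/c9.png

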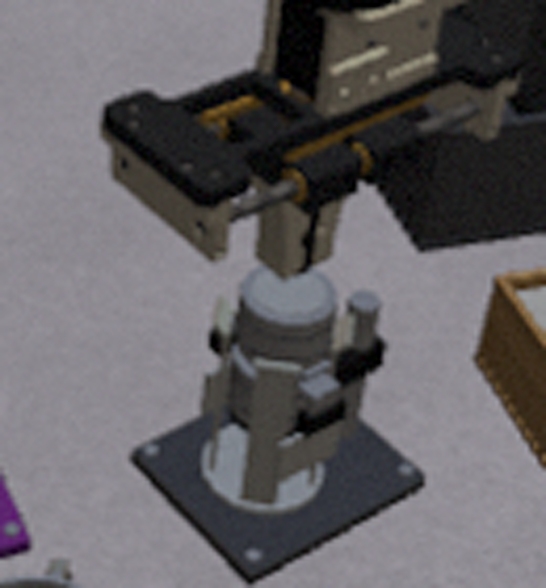

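```bash
python3 - <<'E'
from h import *
for z in (101.8,101.1,100.5,100.):
    bot.line_to((*BORE,z),10); s=bot.read_state(); print(z,s['tcp_pos'][2],s['contact_force'][2])
    if s['contact_force'][2]>16: break
bot.pause(0.15); st("bottom")
for z in (101.5,102.5,103.5,104.5,106,107):
    bot.line_to((*BORE,z),30); s=bot.read_state(); print(z,s['tcp_pos'][2],s['contact_force'][2])
if True:
    bot.line_to((*BORE,165),150); st()
    im=bot.camera("side"); crop(im,300,130,130,140,4.2,"pics/c10.png")
E
```

```text
101.8 102.37647765370627 7.511745418005121
101.1 101.68355337429449 8.191244629144517
100.5 101.09598600053398 6.920835591369845
100.0 100.63942247889848 8.09897085820445
bottom t 59.1 tcp [ 585.728 -198.381  100.613] F [-1.343 -1.86   7.618] w 0.74
101.5 102.04876947206381 5.125790475576467
102.5 102.82255877356693 5.652109170916186
103.5 103.02765446135473 2.136443583987733
104.5 104.13359062659275 -0.6537926856108535
106 106.05751647236636 -0.07166370103659349
107 107.10212576518236 0.08488925332779106
 t 61.13 tcp [ 585.428 -197.865  165.25 ] F [ 0.276  0.14  -0.384] w 0.9
```

View pics/c10.png

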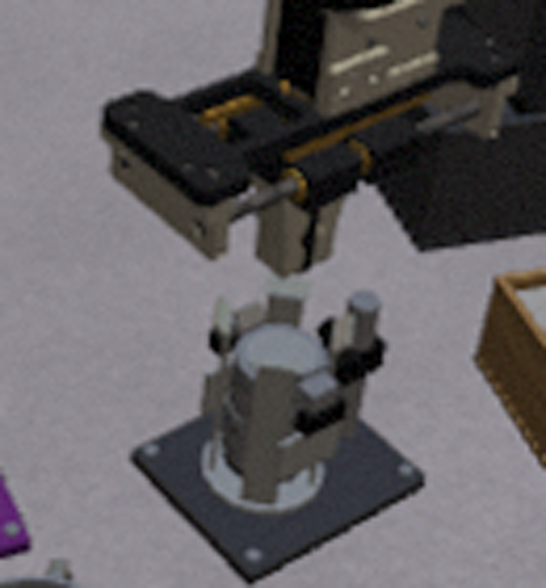

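The stack's top face at crop (283,350) sits below the hooks, both capsules are inside, and nothing touches the arm. The hold height of 103 mm matches the first capsule. I am handing the job in.

```bash
python3 - <<'E'
from h import *
bot.close_job()
E
```

```text
the job is handed in; nothing more can be done
```

Both capsules are latched in the feeder, and I handed the job in at about 61 s of the 70 s allowed. I loaded capsule B first, the one nearer the feeder, then capsule A on top of it.

- **Latching:** after each press I backed off slowly. The contact force fell to zero at a top height of about 103 mm both times, which puts the magazine offset j at about 1 mm. I read that as the hooks holding the capsules in.
- **Forces:** the highest pressing force was about 7 N for the first capsule and 10 N for the second. The second press went to 100.6 mm, about 1.5 mm short of the rigid bottom stop.
- **Final picture:** the last side view shows the stack upright, with its top below the hooks and the fingers clear. I did not re-measure the capsules' positions or take a last top view. The bystanders' positions were not checked again either.
- **One disagreement:** the first capsule was felt at 142.3 mm, slightly below the 143 to 146 mm + j stated. I had pushed it a few millimetres too far while setting it in the mouth, but it still latched normally.

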